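Set the tension star wheel of a microscope focus drive through its access slot

TASK

Take the adjusting blade out of its holder, put it down through the narrow slot on top of the focus drive slowly, feeling for a gap between the teeth, and push the stiff star wheel inside round tooth by tooth, the way that swings its pointer up, until the pointer stands between the two small posts; do not run it past them. Work gently (never press or push harder than about 20 N), touch the drive with the blade only and only in the slot, then put the blade back fully home in its holder and let go, leaving everything else on the bench where it is.

Things in the scene. Friction and masses are not known exactly. Their poses are not given: they have to be found in the camera images.
- focus_unit: Microscope focus drive, out on the bench for adjustment and fixed to it: white metal box 120 (x) by 80 (y) by 81 mm high, with low grey feet reaching to 77 mm at either x end; origin at the centre of its underside, upright, yaw varies. A black focus knob sticks out of its -y side (to y -65).
- wheel_axis (a point): Centre of the hidden steel star wheel inside the box, 42 mm above the table, straight under the slot; its axis lies along the unit's y. 12 teeth, 12 mm wide, tip radius 32 mm, root radius 20 mm, parted by parallel-sided radial gaps 7 mm wide (teeth 9 to 10 mm at the tip): tips pass 7 mm below the box's top. Stiff (0.12 N m, 4 to 5 N at the teeth); stays where left. Where its teeth stand is unknown and unrelated to the pointer: feel for a gap.
- slot (a point): Centre of the access slot, level with the box's top face (81 mm above the table). The slot is 30 mm long along the unit's x and 15 mm wide along its y, through a top plate 5 mm thick. Teeth under the slot pushed towards the unit's +x turn the wheel the right way and swing the pointer up towards the posts.
- pointer_tip (a point): Free end of the dark flat pointer (6 mm wide, 4 mm thick), clamped on the wheel's shaft outside the box's +y side, 48 mm from the slot's centre line; it turns with the wheel (1 tooth = 30 degrees); the tip is 62 mm from the axis. At the start it leans 39 to 99 degrees from upright to the unit's -x; it moves over the top towards +x.
- mark (a point): Where the pointer tip is when the pointer stands upright, midway between two small steel posts (4 mm thick, 18 mm tall, inner faces 20 mm apart along x) on the +y edge of the box's top.
- holder: Fixed aluminium tool block, 60 by 60 by 55 mm high on a 76 mm square black foot; origin at the centre of its underside. A hole runs down through its middle, 10 mm along its x by 15 mm along its y.
- holder_mouth (a point): Centre of the hole's mouth, on the block's top, 55 mm above the table.
- adjuster_grip (a point): Centre of the black handle of the adjusting blade, a loose tool of 90 g standing upright in the holder, its handle resting on the block's top. Handle 20 (x) by 30 (y) by 50 mm tall; below it a steel blade 4 mm thick (x) by 9 mm wide (y), 45 mm long. Axes as the holder's within 4 degrees, z up.
- adjuster_tip (a point): Middle of the blade's lower end, 70 mm below the handle's centre; 10 mm above the table while the tool stands in the holder.
- adjuster: The adjusting blade as a whole; origin at the blade's lower end, axes as for the handle.
- objective: Bystander: loose steel objective lens standing on end, diameter 24 mm, 42 mm tall, origin under its centre.
- oil_bottle: Bystander: small amber bottle, diameter 28 mm, 55 mm tall, origin under its centre.
- slide_box: Bystander: grey slide box, 85 by 95 by 32 mm, origin under its centre.
- stain_jar: Bystander: glass jar, diameter 52 mm, 70 mm tall, origin under its centre.
- eyepiece: Bystander: black eyepiece standing on end, diameter 33 mm, 58 mm tall, origin under its centre.
- slide_pack: Bystander: cardboard pack of slides, 78 by 28 by 18 mm, origin under its centre.
Things that resemble listed ones, but are neither listed nor needed, are in the scene too. What is shaped like the adjuster but blue is not meant.

How it is judged (in metres and radians):
On the way, in this order (a step that is already met when the one before it is completed fails the run):
1. the blade is drawn out of the holder (height (world z) of adjuster_tip above 0.065 m), for 0.1 s.
2. the blade is in the slot, at least 8 mm below the box's top, and pushes the wheel (horizontal distance between adjuster_tip and slot below 0.02 m and height (world z) of adjuster_tip below 0.073 m and contact force between adjuster and focus_unit above 1 N), for 0.05 s.
3. the pointer stands between the posts (x of pointer_tip in the frame of focus_unit between -0.007 and 0.007 m), for 0.2 s.
At the end, for the whole second after the job is handed in: The pointer tip lies within 7 mm (along the unit's x) of the mark midway between the posts; the blade stands released and at rest in the holder, its lower end within 8 mm of the hole's centre line and less than 14 mm above the table, tilted less than 0.12 rad (all of step 3 and horizontal distance between adjuster_tip and holder_mouth below 0.008 m and height (world z) of adjuster_tip below 0.014 m and angle between adjuster_tip's own z axis and vertical below 0.12 rad and linear speed of adjuster below 0.02 m/s and contact force between the fingers and adjuster below 0.1 N); the robot touches nothing.
It fails at once if the blade presses on any part of the focus drive with more than 30 N (contact force between adjuster and focus_unit above 30 N).
It fails at once if the blade pushes any part of the focus drive away from the slot (lower end over 25 mm from the slot's centre) with more than 2 N (contact force between adjuster and focus_unit above 2 N and horizontal distance between adjuster_tip and slot above 0.025 m).
It fails at once if the gripper or arm touches the focus drive with more than 2 N (contact force between any of the fingers, the arm and focus_unit above 2 N).
It fails at once if the pointer tip runs 16 mm past the mark (x of pointer_tip in the frame of focus_unit above 0.016 m).
It fails at once if a bystander is moved by more than 20 mm (distance of any of objective, oil_bottle, slide_box, stain_jar, eyepiece, slide_pack from where it was at the start of the episode above 0.02 m).
It also fails if it takes over 72 s, if anything falls off the work surface, if the arm or the gripper's body presses on something with over 40 N, if the wrist force passes 120 N, or if a joint passes its speed limit or range.

ROBOT

A 7-joint arm with a two-finger parallel gripper is mounted at the origin on the work surface. World frame = base frame: x ahead of the robot, y to its left, z up, the work surface at z = 0. Lengths are in m, angles in degrees, forces in N, time in s.
With the tool pointing down it reaches from about 0.425 to 0.8 m from the base axis. Payload 8.3 kg.
Tool frame: the origin (TCP) lies midway between the tips of the shut fingers; the grasp point (between the pads) lies 19 mm behind it (robot.hold_point_z is the distance from the TCP to the grasp point, in m); z points along the fingers, y is the line along which they close (so a half turn about z gives the same grasp; the last joint's range is limited). The gripper opens to 85 mm and grips with 20 to 120 N. Pads are 22 mm wide; open, the fingers measure 114 mm over their backs; the gripper's body (76 mm by 85 mm) begins 54 mm behind the grasp point. The pads swing forward as they close: fully open they stand 13 mm farther back than shut.
Start: joints at [69.62, 21.967, 0.94, 78.501, -0.361, 79.538, -2.664], TCP at [0.18, -0.598, 0.231] pointing down, gripper open.
Joint ranges: [-169.22, 169.22], [-14.56, 117.87], [-87.37, 89.26], [10.42, 133.3], [-82.24, 262.24], [0.94, 117.77], [-172.7, 172.7]. Speed limits (degrees/s): [136.94, 136.94, 172.46, 172.46, 180, 180, 180].

INTERFACE

Orientations are given as a 3x3 rotation matrix whose columns are the frame's x, y, z axes.
In Python, from station import sensors, capture, ticket, robot gives the robot as it stands. The module is installed in compiled form; this text tells all that it offers.
- The arm moves only by the shell command python3 -m pendant 'ROWS'. ROWS is text: rows parted by semicolons, each of 5 numbers parted by spaces: the shift along the tool's x, y, z in units of 60 mm (1.0 is 60 mm), then the turn about the tool's z in units of 10 degrees (1.0 is 10 degrees), then the opening in per cent of the stroke, from 0 (shut) to 100 (fully open). A call has 1 to 12 rows; each row is the pose to reach, as a shift and turn from the pose commanded when the call began, along the tool's axes at that moment; what a row does not reach only later rows make up. A row lasts 1/8 s, in which the tool goes at most 62.5 mm and 10.7 degrees, less where a joint would pass 70% of its speed; a pose out of reach is approached as far as the arm can. A call with a gripper value outside its range is refused whole. The fingers move at their own pace and stop on an object; the grip force is fixed at half the most. Time passes only in rows, so rows that repeat a pose let the fingers close. It gives the time, the measured TCP pose, the force, the opening and the grip force at its end, in the units of the state.
- sensors.state(): the state, without advancing time (a new reading comes with each control period).
- capture(name): name is "scene" or "side" or "wrist"; returns a dict with "image" (420x560x3 uint8, blue, green, red), "z_map" (420x560 float32, m along the optical axis (not along the pixel's ray), 0 where there is no reading), "camera_matrix" (3x3 intrinsics, pixels), "cam_to_world" (4x4, takes a point from camera to world coordinates); the wrist camera has in their place "tool_from_camera" (4x4, takes a point from camera to tool coordinates, whose origin is the TCP and whose axes are the flange's). Camera axes: x right, y up, looking along -z (the intrinsics and any distortion apply to the point x, -y, -z); pixel columns grow to the right and rows downward; lengths in m; the calibration is good to about 2 mm. A picture is of the moment at which its call begins: read the wrist's pose just before it.
- ticket.hand_in(): hands the job in; it is judged then, once.
The state is a dict: "time_s": time; "joints": joint angles; "joint_vel": joint speeds; "joint_efforts": joint torques, N m; "eef_pos": TCP position; "orientation": TCP orientation; "force": force on the tool from outside, world axes, zero at the start; "ft_torque": the same for the moment, N m; "finger_gap": opening from 0.0 (shut) to 1.0 (fully open); "gripper_force": force on a finger pad.
Only numpy, scipy, OpenCV 4.12 (cv2) and the standard library are available. Lean on these libraries where they do the work, as an engineer would, in place of code of your own. Each camera call takes 0.05 s, during which the arm holds its last target. There are 200 camera calls.

## Working session

There is one attempt and no reset: what is moved stays moved. The work goes in short steps, Python scripts to look and compute and a shell command to move; the robot and the scene stay as the last step left them, time stands still between calls to the robot, and variables do not carry over. Pictures are saved under pics/ and viewed, at most 10 in all, crops included, and the job is handed in when it is done.

```bash
mkdir -p pics
cat > h.py <<'E'
import numpy as np,cv2
from station import sensors,capture,robot
def snap(n,f=None):
    s=sensors.state(); c=capture(n)
    if n=='wrist':
        T=np.eye(4);T[:3,:3]=np.array(s['orientation']).reshape(3,3);T[:3,3]=s['eef_pos'];M=T@np.array(c['tool_from_camera'])
    else: M=np.array(c['cam_to_world'])
    if f: cv2.imwrite('pics/'+f,c['image'])
    return c['image'],np.array(c['z_map']),np.array(c['camera_matrix']),M
def cloud(z,K,M):
    v,u=np.mgrid[:z.shape[0],:z.shape[1]]
    x=(u-K[0,2])/K[0,0]*z;y=(v-K[1,2])/K[1,1]*z
    P=np.stack([x,-y,-z],-1)
    P=P@M[:3,:3].T+M[:3,3];P[z<=0]=np.nan
    return P
E
python3 - <<'E'
from h import *
s=sensors.state();print(s)
for n in('scene','side'):
    i,z,K,M=snap(n,n+'.png');np.savez(n+'.npz',i=i,z=z,K=K,M=M)
    print(n,K,M.round(3))
a=cv2.imread('pics/scene.png')
E
```

```text
{'time_s': 0.0, 'joints': array([69.61898017, 22.01391384,  0.93851129, 78.5617343 , -0.35981115,
       79.53800166, -2.66327164]), 'joint_vel': array([-0.09721086,  0.0052217 ,  0.03524506,  0.04223592, -0.05359503,
       -0.03418173, -0.02352711]), 'joint_efforts': array([-2.05063343e-04, -6.27602363e+01,  8.44129845e-01, -3.71818686e+01,
        1.66337367e-02,  1.40636574e-02, -5.93598770e-05]), 'eef_pos': array([ 0.18028408, -0.59790638,  0.23029012]), 'orientation': array([[ 9.57412092e-01,  2.88724283e-01, -6.11839080e-04],
       [ 2.88724926e-01, -9.57410336e-01,  1.83437280e-03],
       [-5.61530885e-05, -1.93290389e-03, -9.99998130e-01]]), 'force': array([-1.0265449 ,  0.05009988,  0.15829339]), 'ft_torque': array([-0.00072568,  0.02416488, -0.02509504]), 'gripper_force': 0.0, 'finger_gap': 1.0011046413996925}
scene [[481.4459588    0.         275.80225182]
 [  0.         481.4459588  212.53216893]
 [  0.           0.           1.        ]] [[ 0.435 -0.701  0.565  1.11 ]
 [ 0.9    0.332 -0.282 -0.239]
 [ 0.01   0.631  0.775  0.785]
 [ 0.     0.     0.     1.   ]]
side [[510.36767051   0.         266.55040542]
 [  0.         510.36767051 217.40609779]
 [  0.           0.           1.        ]] [[ 0.699  0.349 -0.624 -0.005]
 [-0.715  0.335 -0.614 -0.564]
 [-0.005  0.875  0.484  0.573]
 [ 0.     0.     0.     1.   ]]
```

View pics/scene.png

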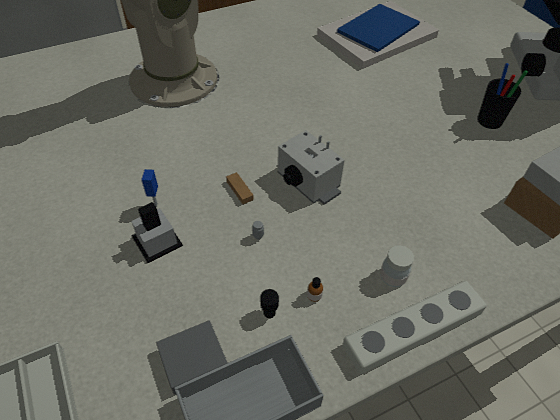

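View pics/side.png

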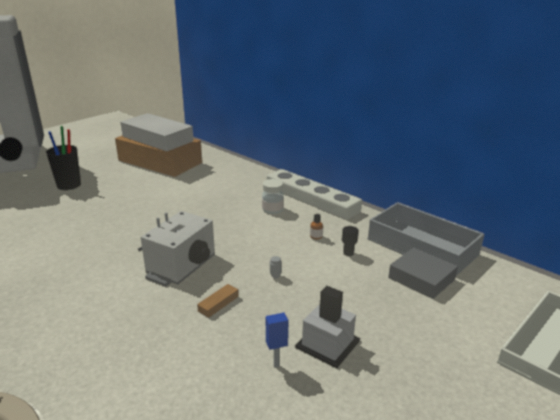

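The scene view shows the black handle at (150,216), standing in the aluminium block at (155,236). The focus drive is at (312,162), with its slot near (312,150), its knob at (293,176) and its posts at (324,143). Things that could be taken for the tool are the blue look-alike (150,182), the eyepiece (269,303) and the knob (293,176). I choose the black handle in the block. The side view agrees: black at (331,303), blue at (277,330). Next I measure and take a close crop.

Run:
```python
from h import *
for n in('scene','side'):
    d=np.load(n+'.npz');P=cloud(d['z'],d['K'],d['M']);i=d['i']
    X=P.reshape(-1,3);px=np.stack(np.mgrid[:420,:560][::-1],-1).reshape(-1,2)
    def at(u,v): print(n,(u,v),P[v,u].round(3))
    pts=[(150,204),(150,228),(163,232),(312,150),(150,182),(312,165),(200,100)] if n=='scene' else [(331,293),(325,325),(180,235),(277,330)]
    for p in pts: at(*p)
    c0=P[pts[0][1],pts[0][0]]
    near=np.hypot(X[:,0]-c0[0],X[:,1]-c0[1])<0.06
    for lo,hi,name in((.05,.059,'block'),(.1,.112,'handle')):
        m=near&(X[:,2]>lo)&(X[:,2]<hi)
        if m.sum()>5:
            r=cv2.minAreaRect((X[m,:2]*1000).astype(np.float32));print(name,m.sum(),r,np.median(X[m],0))
    f0=P[165,312] if n=='scene' else P[235,180]
    near=np.hypot(X[:,0]-f0[0],X[:,1]-f0[1])<0.12
    m=near&(X[:,2]>.077)&(X[:,2]<.085)
    print('box',m.sum(),cv2.minAreaRect((X[m,:2]*1000).astype(np.float32)))
    m=near&(X[:,2]>.088)
    for p,q in zip(px[m],X[m]): print(p,q.round(3)) if np.random.rand()<20/m.sum() else 0
a=cv2.imread('pics/scene.png')
A=cv2.resize(a[155:265,110:210],None,fx=4,fy=4,interpolation=2);B=cv2.resize(a[115:225,255:355],None,fx=4,fy=4,interpolation=2)
cv2.imwrite('pics/crop1.png',np.hstack([A,B]))
```

```text
scene (150, 204) [ 0.498 -0.192  0.106]
scene (150, 228) [ 0.513 -0.206  0.059]
scene (163, 232) [ 0.529 -0.186  0.054]
scene (312, 150) [0.475 0.161 0.08 ]
scene (150, 182) [ 0.428 -0.175  0.09 ]
scene (312, 165) [0.515 0.139 0.08 ]
scene (200, 100) [ 0.113  0.033 -0.002]
block 573 ((502.30035400390625, -200.68829345703125), (64.41656494140625, 60.77482223510742), 7.399778842926025) [ 0.51419679 -0.2031218   0.0546631 ]
handle 162 ((503.0616455078125, -200.85397338867188), (21.907081604003906, 29.5821533203125), 9.05843448638916) [ 0.50566146 -0.20067027  0.10442372]
box 1532 ((480.8002014160156, 153.90695190429688), (122.7431869506836, 82.76660919189453), 14.288496017456055)
[319 135] [0.459 0.185 0.099]
[320 135] [0.46  0.187 0.1  ]
[320 136] [0.463 0.185 0.1  ]
[321 136] [0.461 0.189 0.097]
[321 137] [0.46  0.19  0.094]
[318 138] [0.46  0.182 0.094]
[319 138] [0.463 0.183 0.095]
[320 138] [0.46  0.188 0.091]
[318 139] [0.461 0.182 0.092]
[320 139] [0.46  0.188 0.088]
[327 141] [0.48  0.192 0.098]
[326 142] [0.483 0.188 0.099]
[328 142] [0.486 0.192 0.099]
[328 143] [0.485 0.192 0
[... 742 characters left out ...]
196 0.1  ]
[164 213] [0.479 0.192 0.101]
[167 213] [0.485 0.191 0.099]
[166 214] [0.482 0.19  0.098]
[167 214] [0.484 0.19  0.097]
[166 215] [0.481 0.189 0.096]
[165 216] [0.481 0.193 0.093]
[157 217] [0.461 0.19  0.1  ]
[165 217] [0.48  0.192 0.091]
[166 217] [0.481 0.189 0.092]
[167 217] [0.483 0.189 0.091]
[157 218] [0.457 0.184 0.101]
[158 218] [0.459 0.185 0.1  ]
[159 218] [0.462 0.185 0.099]
[166 218] [0.482 0.192 0.089]
[156 219] [0.456 0.186 0.099]
[158 219] [0.459 0.184 0.098]
[159 219] [0.463 0.187 0.096]
[167 219] [0.48  0.186 0.089]
[158 220] [0.459 0.185 0.096]
[159 220] [0.461 0.184 0.096]
[157 222] [0.459 0.189 0.09 ]
[159 222] [0.461 0.185 0.091]
[157 223] [0.458 0.187 0.089]
```

View pics/crop1.png

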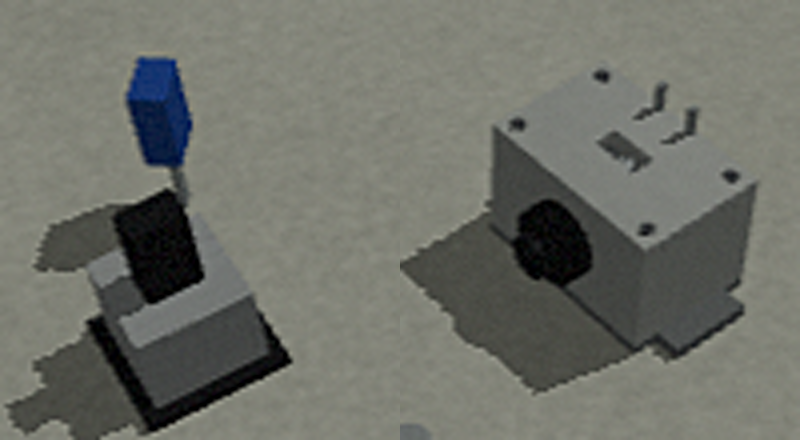

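The left crop shows the black handle seated in the light block, with the blue look-alike behind it at (160,110), so my choice holds. The right crop shows the slot at (625,150) and the posts at (660,95) and (690,120). The pointer is hidden behind the box.

```bash
cat >> h.py <<'E'
def rows(p,yd=None):
    "units to go to TCP p with tool y axis at world angle yd (deg)"
    s=sensors.state();R=np.array(s['orientation']);d=R.T@(np.array(p)-s['eef_pos'])/.06
    a=np.degrees(np.arctan2(R[1,1],R[0,1]));t=0 if yd is None else (a-yd+180)%360-180
    print('t',round(s['time_s'],2),'tcp',s['eef_pos'].round(4),'ydir',round(a,2),'F',s['force'].round(2),'gap',round(s['finger_gap'],3),'-> rows',d.round(3),'turn',round(t/10,3))
E
python3 - <<'E'
from h import *
c=capture('wrist');print(c['tool_from_camera'].round(4),c['camera_matrix'].round(1))
rows([.46,.13,.32],14);rows([.49,-.2,.27],8)
E
```

```text
[[-8.000e-04  9.618e-01  2.738e-01  6.960e-02]
 [ 1.000e+00  9.000e-04 -0.000e+00 -2.000e-04]
 [-3.000e-04  2.738e-01 -9.618e-01 -1.411e-01]
 [ 0.000e+00  0.000e+00  0.000e+00  1.000e+00]] [[311.6   0.  277.3]
 [  0.  311.6 208. ]
 [  0.    0.    1. ]]
t 0.15 tcp [ 0.1803 -0.598   0.2305] ydir -73.22 F [ 0.    0.12 -0.16] gap 1.0 -> rows [  7.966 -10.274  -1.477] turn -8.722
t 0.15 tcp [ 0.1803 -0.598   0.2305] ydir -73.22 F [ 0.    0.12 -0.16] gap 1.0 -> rows [ 6.857 -4.863 -0.651] turn -8.122
```

```bash
python3 -m pendant '1 -1 -0.6 -1 50;2 -1.8 -0.6 -2 50;3 -2.6 -0.6 -3 50;4 -3.3 -0.6 -4 50;5 -4 -0.6 -5 50;6 -4.6 -0.6 -6 50;6.86 -4.86 -0.6 -7 50;6.86 -4.86 -0.6 -8.1 50;6.86 -4.86 -0.6 -8.1 50;6.86 -4.86 -0.6 -8.1 50;6.86 -4.86 -0.6 -8.1 50;6.86 -4.86 -0.6 -8.1 50'
python3 - <<'E'
from h import *
i,z,K,M=snap('wrist','w1.png');np.savez('w1.npz',i=i,z=z,K=K,M=M)
X=cloud(z,K,M).reshape(-1,3)
near=np.hypot(X[:,0]-.502,X[:,1]+.2)<0.06
for lo,hi,n in((.05,.06,'block'),(.1,.11,'handle')):
    m=near&(X[:,2]>lo)&(X[:,2]<hi)
    if m.sum()>5: print(n,m.sum(),cv2.minAreaRect((X[m,:2]*1000).astype(np.float32)),np.median(X[m],0))
m=(np.hypot(X[:,0]-.42,X[:,1]+.18)<.05)&(X[:,2]>.04)
print('blue',X[m].min(0) if m.any() else 0,X[m].max(0) if m.any() else 0)
rows([.48,.154,.28],14)
E
```

```text
time_s: 1.65
eef_pos: [0.4894, -0.202, 0.2673]
orientation: [[-0.132, 0.991, -0.0], [0.991, 0.132, -0.001], [-0.0, -0.0, -1.0]]
force: [0.3, 0.0, -0.0]
finger_gap: 0.505
gripper_force: 0.0
block 1938 ((503.2626953125, -199.88267517089844), (60.04297637939453, 59.654911041259766), 8.004863739013672) [ 0.49613888 -0.19436648  0.05369169]
handle 578 ((503.90863037109375, -200.0348663330078), (19.574377059936523, 30.786211013793945), 11.20557689666748) [ 0.5038061  -0.19916965  0.10353092]
blue [ 0.39477878 -0.22114846  0.04510173] [ 0.46979695 -0.15909305  0.36715243]
t 1.7 tcp [ 0.4895 -0.2018  0.2674] ydir 7.61 F [-0.07 -0.44  0.07] gap 0.499 -> rows [ 5.898  0.628 -0.213] turn -0.639
```

View pics/w1.png

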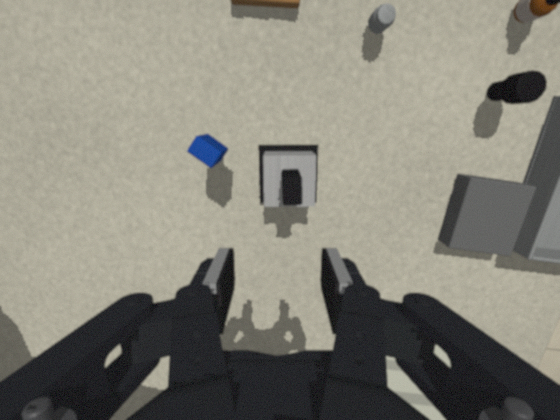

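The wrist view shows the black handle at (291,186) in the block, with blue at (208,150) well clear of the finger positions. Next I look at the drive from above.

```bash
python3 -m pendant '1 0.1 -0.1 -0.2 50;2 0.2 -0.2 -0.4 50;3 0.4 -0.2 -0.64 50;4 0.5 -0.2 -0.64 50;5 0.6 -0.2 -0.64 50;5.5 0.63 -0.2 -0.64 50;5.5 0.63 -0.2 -0.64 50;5.5 0.63 -0.2 -0.64 50;5.5 0.63 -0.2 -0.64 50'
python3 - <<'E'
from h import *
i,z,K,M=snap('wrist','w2.png');np.savez('w2.npz',i=i,z=z,K=K,M=M)
P=cloud(z,K,M);X=P.reshape(-1,3)
near=np.hypot(X[:,0]-.48,X[:,1]-.154)<0.1
m=near&(X[:,2]>.077)&(X[:,2]<.085)
r=cv2.minAreaRect((X[m,:2]*1000).astype(np.float32));print('box',m.sum(),r)
c=np.array(r[0])/1000;y=np.radians(r[2] if r[1][0]>r[1][1] else r[2]-90)
Ru=np.array([[np.cos(y),np.sin(y)],[-np.sin(y),np.cos(y)]])
L=(X[:,:2]-c)@Ru.T
U=np.c_[L,X[:,2]]
m=(abs(L[:,0])<.03)&(abs(L[:,1])<.025)&(X[:,2]<.074)
print('slot hole',m.sum(),U[m].min(0).round(4),U[m].max(0).round(4),U[m].mean(0).round(4))
m=(abs(L[:,0])<.03)&(L[:,1]>.02)&(L[:,1]<.042)&(X[:,2]>.088);
for g in (U[m&(L[:,0]<0)],U[m&(L[:,0]>0)]): print('post',len(g),g.mean(0).round(4) if len(g) else 0)
m=(L[:,1]>.043)&(L[:,1]<.058)&(abs(L[:,0])<.08)&(X[:,2]>.02);g=U[m];print('ptr',len(g));print(g[::max(1,len(g)//15)].round(4))
v,u=np.where((abs((P[...,:2]-c)@Ru.T).max(-1)<.08));a,b=v.min(),u.min();print(a,b,v.max(),u.max())
cv2.imwrite('pics/w2c.png',cv2.resize(i[a:v.max(),b:u.max()],None,fx=3,fy=3,interpolation=2)[:600,:800])
E
```

```text
time_s: 2.82
eef_pos: [0.4835, 0.1298, 0.2793]
orientation: [[-0.242, 0.97, -0.0], [0.97, 0.242, -0.0], [-0.0, -0.0, -1.0]]
force: [0.2, -0.3, -0.2]
finger_gap: 0.503
gripper_force: 0.0
box 7607 ((481.879150390625, 154.39990234375), (120.12706756591797, 78.89306640625), 13.946057319641113)
slot hole 342 [-0.0168 -0.0177  0.003 ] [0.0181 0.0062 0.0739] [ 0.     -0.003   0.0559]
post 20 [-0.0121  0.0368  0.0975]
post 20 [0.012  0.0368 0.0973]
ptr 283
[[-0.0058  0.051   0.0461]
 [-0.0536  0.0499  0.05  ]
 [-0.0332  0.0499  0.0492]
 [-0.0127  0.05    0.0444]
 [-0.0602  0.0488  0.0521]
 [-0.0401  0.0488  0.0489]
 [-0.0196  0.0488  0.0461]
 [ 0.0011  0.0488  0.049 ]
 [-0.0468  0.0477  0.0508]
 [-0.0266  0.0477  0.0458]
 [-0.0058  0.0477  0.046 ]
 [-0.0537  0.0466  0.05  ]
 [-0.0334  0.0466  0.0478]
 [-0.0127  0.0466  0.0451]
 [-0.007   0.0455  0.0443]
 [ 0.0012  0.0444  0.0452]]
91 0 419 559
```

View pics/w2c.png

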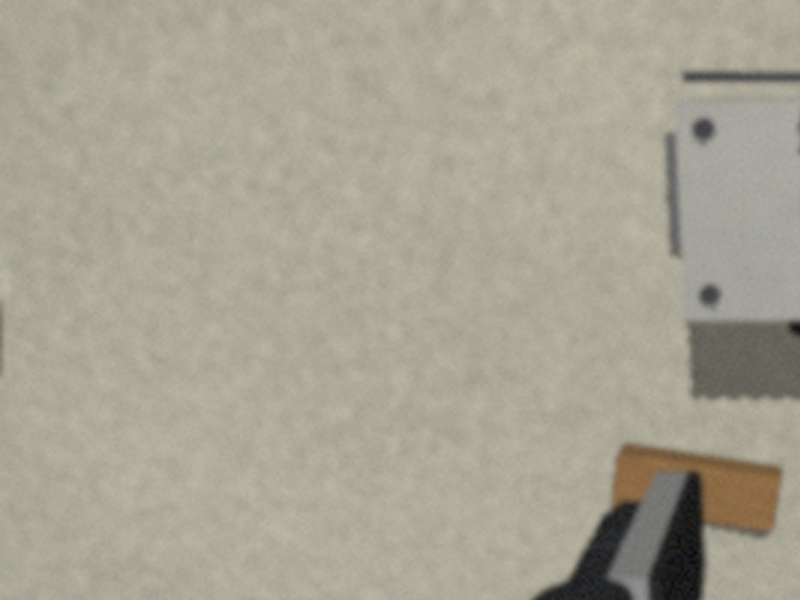

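Run:
```python
from h import *
d=np.load('w2.npz');P=cloud(d['z'],d['K'],d['M']);i=d['i']
c=np.array([.4819,.1544]);y=np.radians(14)
Ru=np.array([[np.cos(y),np.sin(y)],[-np.sin(y),np.cos(y)]])
U=np.dstack([(P[...,:2]-c)@Ru.T,P[...,2]])
m=(abs(U[...,0])<.02)&(abs(U[...,1])<.02)&(U[...,2]>.0)&(U[...,2]<.09)
v,u=np.where(m);print(v.min(),v.max(),u.min(),u.max())
for r in range(v.min(),v.max()+1,2):
    print(r,round(float(np.nanmedian(U[r,u.min():u.max()+1,1]))*1000),(U[r,u.min():u.max()+1,2]*1000).round().astype(int))
r=(v.min()+v.max())//2;print((U[r,u.min():u.max()+1,0]*1000).round().astype(int))
k=i[v.min()-55:v.max()+30,max(0,u.min()-60):u.max()+60]
cv2.imwrite('pics/w2d.png',cv2.resize(k,None,fx=4,fy=4,interpolation=2)[:600,:800])
```

```text
144 180 263 299
144 20 [                  78                   80                   79
                   80                   79                   79
                   79                   81                   80
                   79                   79                   78
                   80                   80                   80
                   79                   80                   79
                   81                   79                   79
                   79 -9223372036854775808                   79
                   81                   80                   80
                   79                   79                   80
                   81                   80                   79
                   80                   80 -9223372036854775808
                   79]
146 18 [79 80 79 80 79 80 79 80 79 80 79 80 79 80 80 79 79 80 79 79 78 80 80 80
 79 80 79 80 81 80 79 81 79 80 79 80 80]
148 15 [80 80 79 80 80 81 79 80 81 80 79 80 80 80 79 81 78 79 81 81 79 79 80 79
 80 78 80 81 79 79 79 80 80 79 81 80 81]
150 13 [79 80 80 80 79 78 81 79 80 79 79 80 
[... 3436 characters left out ...]
80                   80
                   80                   80                   80
                   79                   80                   80
                   81                   79                   79
                   80                   81                   80
                   79                   79                   79
                   81]
180 -19 [79 81 80 80 79 80 80 81 80 79 80 81 80 81 80 81 79 79 78 80 79 80 78 79
 80 79 80 79 79 80 79 81 80 79 80 79 80]
[-20 -19 -18 -17 -16 -15 -14 -12 -11 -10  -9  -8  -7  -6  -5  -3  -2  -1
   0   1   2   3   4   5   7   8   9  10  11  12  13  14  15  16  17  18
  19]<stdin>:9: RuntimeWarning: invalid value encountered in cast
```

View pics/w2d.png

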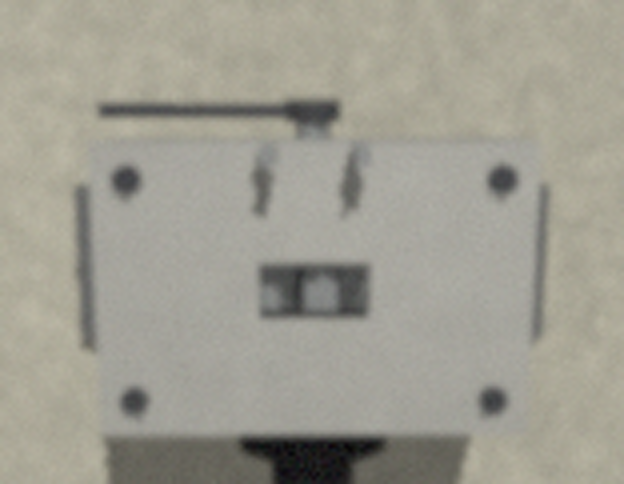

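The picture shows the slot at (315,290) with a tooth under its middle at (320,292), and dark gaps either side at (290,290) and (350,290). The pointer runs left and nearly level at (190,108), about 83° from upright. The depth data puts the gap's centre about 5.5 mm to -x of the slot's centre. Now I go for the tool.

Run:
```python
from h import *
rows([.5037,-.2,.16],9);rows([.5037,-.2,.07],9)
```

```text
t 2.88 tcp [0.4835 0.13   0.2793] ydir 14.01 F [-0.16 -0.37  0.33] gap 0.501 -> rows [-5.418 -1.005  1.99 ] turn 0.501
t 2.88 tcp [0.4835 0.13   0.2793] ydir 14.01 F [-0.16 -0.37  0.33] gap 0.501 -> rows [-5.417 -1.004  3.49 ] turn 0.501
```

```bash
python3 -m pendant '-1 -0.2 0 0.2 50;-2 -0.4 0 0.4 50;-3 -0.6 0 0.5 50;-4 -0.8 0.4 0.5 50;-5 -0.95 0.9 0.5 50;-5.42 -1 1.5 0.5 50;-5.42 -1 1.95 0.5 50;-5.42 -1 1.99 0.5 50;-5.42 -1 1.99 0.5 50;-5.42 -1 1.99 0.5 50'
python3 - <<'E'
from h import *
rows([.5037,-.2,.07],9)
E
```

```text
time_s: 4.12
eef_pos: [0.5055, -0.1981, 0.1616]
orientation: [[-0.16, 0.987, 0.002], [0.987, 0.16, -0.001], [-0.001, 0.002, -1.0]]
force: [-0.1, -1.3, -0.2]
finger_gap: 0.504
gripper_force: 0.0
t 4.12 tcp [ 0.5055 -0.1981  0.1616] ydir 9.22 F [-0.1  -1.3  -0.21] gap 0.504 -> rows [-0.024 -0.038  1.527] turn 0.022
```

```bash
python3 -m pendant '0 0 0.4 0 50;0 0 0.8 0 50;0 0 1.2 0 50;0 0 1.5 0 50;0 0 1.5 0 50;0 0 1.5 0 50;0 0 1.5 0 15;0 0 1.5 0 0;0 0 1.5 0 0;0 0 1.5 0 0;0 0 1.5 0 0;0 0 1.5 0 0'
```

```text
time_s: 5.62
eef_pos: [0.5054, -0.1985, 0.071]
orientation: [[-0.159, 0.987, 0.002], [0.987, 0.159, -0.001], [-0.001, 0.002, -1.0]]
force: [-0.8, 0.6, 7.3]
finger_gap: 0.223
gripper_force: 59.2
```

```bash
python3 -m pendant '0 0 -0.2 0 0;0 0 -0.5 0 0;0 0 -0.9 0 0;0 0 -1.3 0 0;0 0 -1.7 0 0;0 0 -2.1 0 0;0 0 -2.1 0 0;0 0 -2.1 0 0;0 0 -2.1 0 0'
python3 - <<'E'
from h import *
# target: blade at unit x=-5.6, y=-0.5
y=np.radians(14);c=np.array([.4819,.1544])+[-.0056*np.cos(y)+.0005*np.sin(y),-.0056*np.sin(y)-.0005*np.cos(y)]
print(c);rows([*c,.196],14)
i,z,K,M=snap('wrist','w3.png')
E
```

```text
time_s: 6.75
eef_pos: [0.504, -0.1981, 0.195]
orientation: [[-0.159, 0.987, -0.002], [0.987, 0.159, 0.001], [0.001, -0.001, -1.0]]
force: [-1.2, 0.1, -1.1]
finger_gap: 0.223
gripper_force: 58.6
[0.4765873  0.15256009]
t 6.75 tcp [ 0.504  -0.1981  0.195 ] ydir 9.18 F [-1.2   0.13 -1.11] gap 0.223 -> rows [ 5.843  0.481 -0.012] turn -0.482
```

View pics/w3.png

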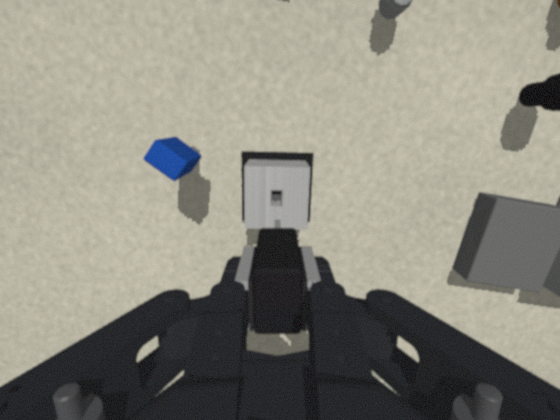

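The handle is held squarely between the pads at (277,275), and the blade's end shows at (277,222). The open hole is at (276,198). Next I move over the slot.

```bash
python3 -m pendant '1 0.1 0 -0.1 0;2 0.2 0 -0.2 0;3 0.3 0 -0.3 0;4 0.4 0 -0.4 0;5 0.48 0 -0.48 0;5.5 0.48 0 -0.48 0;5.86 0.48 0 -0.48 0;5.86 0.48 0 -0.48 0;5.86 0.48 0 -0.48 0;5.86 0.48 0 -0.48 0;5.86 0.48 0 -0.48 0'
cat >> h.py <<'E'
C=np.array([.4819,.1544]);Y=np.radians(14)
RU=np.array([[np.cos(Y),np.sin(Y)],[-np.sin(Y),np.cos(Y)]])
def unit():
    s=sensors.state();p=s['eef_pos'];q=RU@(p[:2]-C)*1000;R=np.array(s['orientation']);f=RU@s['force'][:2]
    print('t %.2f TCP unit x %.2f y %.2f mm z %.4f F unit %.1f %.1f %.1f ydir %.2f'%(s['time_s'],*q,p[2],*f,s['force'][2],np.degrees(np.arctan2(R[1,1],R[0,1]))),'z',R[:,2].round(4))
def ptr():
    i,z,K,M=snap('wrist');P=cloud(z,K,M).reshape(-1,3);u=np.c_[(P[:,:2]-C)@RU.T,P[:,2]]
    m=(u[:,1]>.043)&(u[:,1]<.056)&(abs(u[:,0])<.07)&(u[:,2]>.03)&(u[:,2]<.112)
    q=u[m];r=np.hypot(q[:,0],q[:,2]-.042);q=q[(r>.012)&(r<.066)];r=np.hypot(q[:,0],q[:,2]-.042)
    a=np.degrees(np.arctan2(q[:,0],q[:,2]-.042))
    print('ptr n',len(q),'angle far',np.median(a[r>.035]).round(1) if (r>.035).any() else None,'max r',r.max() if len(q) else 0)
    return q
E
python3 - <<'E'
from h import *
unit()
q=ptr()
i,z,K,M=snap('wrist','w4.png')
P=cloud(z,K,M)
# blade tip: points hanging below the handle in tool frame
T=np.array(sensors.state()['orientation']).T@(P.reshape(-1,3)-sensors.state()['eef_pos']).T
T=T.T;m=(abs(T[:,0])<.02)&(abs(T[:,1])<.02)&(T[:,2]>.015)&(T[:,2]<.07)
print(m.sum(),(T[m]*1000).round(1)[:40:2])
E
```

```text
time_s: 8.18
eef_pos: [0.4772, 0.1525, 0.1959]
orientation: [[-0.24, 0.971, 0.0], [0.971, 0.24, -0.0], [-0.0, -0.0, -1.0]]
force: [-0.3, 0.3, -1.4]
finger_gap: 0.228
gripper_force: 58.6
t 8.18 TCP unit x -5.01 y -0.73 mm z 0.1959 F unit -0.2 0.4 -1.4 ydir 13.89 z [ 0.e+00 -2.e-04 -1.e+00]
ptr n 268 angle far -80.2 max r 0.061640693089777654
58 [[ 3.5 -1.4 60.6]
 [ 3.2 -0.1 61.4]
 [ 3.1  1.3 61.6]
 [ 3.5 -1.4 58.5]
 [ 3.3 -0.1 59. ]
 [ 3.4  1.3 58.6]
 [ 3.6 -1.4 56. ]
 [ 3.4 -0.1 56.4]
 [ 3.1  1.3 57.3]
 [ 3.1 -1.4 55.3]
 [ 3.  -0.  55.6]
 [ 3.2  1.9 55. ]
 [ 3.4 -0.7 52.3]
 [ 3.2  0.6 52.9]
 [ 3.   1.9 53.6]
 [ 3.3 -0.7 50.6]
 [ 3.6  0.6 49.7]
 [ 3.3  1.9 50.7]
 [ 3.1 -0.7 49.2]
 [ 2.7  0.6 50.4]]
```

The blade's end is 61 mm below the TCP and 1.2 mm to -x in the tool frame. I make small corrections and come down to just above the plate.

```bash
python3 -m pendant '0.023 -0.01 0.2 0 0;0.023 -0.01 0.4 0 0;0.023 -0.01 0.6 0 0;0.023 -0.01 0.75 0 0;0.023 -0.01 0.82 0 0;0.023 -0.01 0.82 0 0;0.023 -0.01 0.82 0 0;0.023 -0.01 0.82 0 0'; python3 -c "
from h import *
unit()"
```

```text
time_s: 9.28
eef_pos: [0.4763, 0.1547, 0.1471]
orientation: [[-0.242, 0.97, 0.001], [0.97, 0.242, 0.0], [-0.0, 0.001, -1.0]]
force: [-0.2, 0.1, -1.5]
finger_gap: 0.227
gripper_force: 58.6
t 9.28 TCP unit x -5.37 y 1.66 mm z 0.1471 F unit -0.2 0.2 -1.5 ydir 13.98 z [ 8.e-04  1.e-04 -1.e+00]
```

```bash
python3 -m pendant '0 0 0.04 0 0;0 0 0.08 0 0;0 0 0.12 0 0;0 0 0.15 0 0;0 0 0.18 0 0;0 0 0.21 0 0;0 0 0.21 0 0;0 0 0.21 0 0'; python3 -c "
from h import *
unit()"; python3 -m pendant '0 0 0.02 0 0;0 0 0.04 0 0;0 0 0.06 0 0;0 0 0.06 0 0';python3 -c "
from h import *
unit()"
```

```text
time_s: 10.28
eef_pos: [0.476, 0.1547, 0.1342]
orientation: [[-0.242, 0.97, 0.0], [0.97, 0.242, 0.0], [0.0, 0.0, -1.0]]
force: [-0.6, 0.1, -0.7]
finger_gap: 0.226
gripper_force: 58.6
t 10.28 TCP unit x -5.62 y 1.67 mm z 0.1342 F unit -0.5 0.3 -0.7 ydir 13.98 z [ 0.e+00  1.e-04 -1.e+00]
time_s: 10.78
eef_pos: [0.476, 0.1546, 0.1304]
orientation: [[-0.242, 0.97, -0.0], [0.97, 0.242, 0.0], [0.0, -0.0, -1.0]]
force: [-0.6, 0.1, -1.0]
finger_gap: 0.225
gripper_force: 58.6
t 10.78 TCP unit x -5.72 y 1.62 mm z 0.1304 F unit -0.6 0.2 -1.0 ydir 13.98 z [-2.e-04  1.e-04 -1.e+00]
```

In the gap. I go a little deeper, then start the push.

```bash
python3 -m pendant '0 0 0.02 0 0;0 0 0.04 0 0;0 0 0.06 0 0;0 0 0.06 0 0;0 0 0.06 0 0';python3 -c "
from h import *
unit()"; python3 -m pendant '0 0.02 0 0 0;0 0.04 0 0 0;0 0.06 0 0 0;0 0.08 0 0 0;0 0.1 0 0 0;0 0.1 0 0 0';python3 -c "
from h import *
unit();ptr()"
```

```text
time_s: 11.4
eef_pos: [0.4761, 0.1546, 0.127]
orientation: [[-0.242, 0.97, 0.0], [0.97, 0.242, 0.0], [0.0, 0.0, -1.0]]
force: [-0.8, -0.1, -0.7]
finger_gap: 0.229
gripper_force: 58.6
t 11.40 TCP unit x -5.60 y 1.64 mm z 0.1270 F unit -0.8 0.1 -0.7 ydir 13.98 z [ 1.e-04  1.e-04 -1.e+00]
time_s: 12.15
eef_pos: [0.4818, 0.156, 0.1267]
orientation: [[-0.242, 0.97, -0.0], [0.97, 0.242, 0.0], [0.0, -0.0, -1.0]]
force: [-4.0, -0.8, 0.0]
finger_gap: 0.225
gripper_force: 58.6
t 12.15 TCP unit x 0.30 y 1.61 mm z 0.1267 F unit -4.0 0.2 0.0 ydir 13.98 z [-3.e-04  1.e-04 -1.e+00]
ptr n 503 angle far -71.6 max r 0.061526400327514635
```

```bash
python3 -m pendant '0 0.025 0 0 0;0 0.05 0 0 0;0 0.075 0 0 0;0 0.1 0 0 0;0 0.125 0 0 0;0 0.15 0 0 0;0 0.175 0 0 0;0 0.185 0 0 0;0 0.185 0 0 0';python3 -c "
from h import *
unit();ptr()"
```

```text
time_s: 13.32
eef_pos: [0.4921, 0.1585, 0.1265]
orientation: [[-0.242, 0.97, -0.002], [0.97, 0.242, -0.0], [-0.0, -0.002, -1.0]]
force: [-5.5, -1.2, -1.0]
finger_gap: 0.231
gripper_force: 58.8
t 13.32 TCP unit x 10.89 y 1.55 mm z 0.1265 F unit -5.6 0.1 -1.0 ydir 13.98 z [-1.5e-03 -4.0e-04 -1.0e+00]
ptr n 533 angle far -49.2 max r 0.06163875865291689
```

```bash
python3 -m pendant '0 -0.008 0 0 0;0 -0.008 -0.06 0 0;0 -0.008 -0.13 0 0;0 -0.008 -0.21 0 0;0 -0.008 -0.21 0 0;0 -0.06 -0.21 0 0;0 -0.12 -0.21 0 0;0 -0.18 -0.21 0 0;0 -0.25 -0.21 0 0;0 -0.25 -0.21 0 0;0 -0.25 -0.21 0 0';python3 -c "
from h import *
unit();ptr()"
```

```text
time_s: 14.75
eef_pos: [0.4782, 0.1551, 0.1396]
orientation: [[-0.241, 0.97, 0.0], [0.97, 0.241, 0.0], [-0.0, 0.0, -1.0]]
force: [0.2, -0.4, -0.5]
finger_gap: 0.223
gripper_force: 59.2
t 14.75 TCP unit x -3.46 y 1.55 mm z 0.1396 F unit 0.1 -0.4 -0.5 ydir 13.97 z [ 2.e-04  0.e+00 -1.e+00]
ptr n 457 angle far -49.2 max r 0.06161824990045793
```

```bash
python3 -m pendant '0 -0.015 0.04 0 0;0 -0.015 0.08 0 0;0 -0.015 0.11 0 0;0 -0.015 0.13 0 0;0 -0.015 0.13 0 0';python3 -c "
from h import *
unit()";  python3 -m pendant '0 0 0.02 0 0;0 0 0.04 0 0;0 0 0.06 0 0;0 0 0.08 0 0;0 0 0.08 0 0';python3 -c "
from h import *
unit();ptr()"
```

```text
time_s: 15.42
eef_pos: [0.4772, 0.1549, 0.1317]
orientation: [[-0.242, 0.97, -0.0], [0.97, 0.242, 0.0], [0.0, -0.0, -1.0]]
force: [-0.4, -0.3, -0.7]
finger_gap: 0.223
gripper_force: 59.2
t 15.43 TCP unit x -4.47 y 1.65 mm z 0.1317 F unit -0.4 -0.2 -0.7 ydir 13.98 z [-1.e-04  1.e-04 -1.e+00]
time_s: 16.05
eef_pos: [0.4771, 0.1549, 0.1268]
orientation: [[-0.242, 0.97, -0.0], [0.97, 0.242, 0.0], [0.0, -0.0, -1.0]]
force: [-1.2, -0.6, -0.8]
finger_gap: 0.228
gripper_force: 59.2
t 16.05 TCP unit x -4.52 y 1.64 mm z 0.1268 F unit -1.3 -0.3 -0.8 ydir 13.98 z [-2.e-04  1.e-04 -1.e+00]
ptr n 513 angle far -49.2 max r 0.06174558559484485
```

```bash
python3 -m pendant '0 0.025 0 0 0;0 0.05 0 0 0;0 0.075 0 0 0;0 0.1 0 0 0;0 0.125 0 0 0;0 0.15 0 0 0;0 0.175 0 0 0;0 0.2 0 0 0;0 0.225 0 0 0;0 0.25 0 0 0;0 0.265 0 0 0;0 0.265 0 0 0';python3 -c "
from h import *
unit();ptr()"
```

```text
time_s: 17.6
eef_pos: [0.4919, 0.1585, 0.1263]
orientation: [[-0.242, 0.97, -0.002], [0.97, 0.242, -0.001], [-0.0, -0.002, -1.0]]
force: [-5.1, -1.0, -1.3]
finger_gap: 0.224
gripper_force: 59.0
t 17.60 TCP unit x 10.69 y 1.52 mm z 0.1263 F unit -5.2 0.3 -1.3 ydir 13.98 z [-2.e-03 -5.e-04 -1.e+00]
ptr n 416 angle far -19.2 max r 0.062110295590432775
```

```bash
python3 -m pendant '0 -0.008 0 0 0;0 -0.008 -0.06 0 0;0 -0.008 -0.13 0 0;0 -0.008 -0.21 0 0;0 -0.008 -0.21 0 0;0 -0.06 -0.21 0 0;0 -0.12 -0.21 0 0;0 -0.18 -0.21 0 0;0 -0.26 -0.21 0 0;0 -0.26 -0.21 0 0;0 -0.26 -0.21 0 0';python3 -c "
from h import *
unit();q=ptr()
r=np.hypot(q[:,0],q[:,2]-.042)
q=q[np.argsort(-r)];print((q[::20]*1000).round(1))"
```

```text
time_s: 19.02
eef_pos: [0.4776, 0.1549, 0.1396]
orientation: [[-0.241, 0.97, 0.0], [0.97, 0.241, 0.0], [-0.0, 0.0, -1.0]]
force: [0.1, 0.1, -0.9]
finger_gap: 0.226
gripper_force: 59.4
t 19.02 TCP unit x -4.07 y 1.55 mm z 0.1396 F unit 0.1 0.1 -0.9 ydir 13.97 z [ 2.e-04  0.e+00 -1.e+00]
ptr n 325 angle far -19.3 max r 0.061907264360373644
[[-21.4  47.4 100.1]
 [-20.8  49.   99.4]
 [-24.   47.   97.5]
 [-24.   47.5  96.9]
 [-21.6  50.4  96.5]
 [-17.7  49.   94.7]
 [-20.4  50.3  90.4]
 [-15.7  46.5  88.8]
 [-14.6  46.7  86.1]
 [-13.5  50.1  82.8]
 [-16.3  50.3  78.3]
 [-10.6  49.3  75.2]
 [ -9.4  50.3  72.6]
 [-12.9  50.3  65.7]
 [ -6.1  48.2  64.7]
 [ -4.8  49.7  59.6]
 [ -1.9  47.2  55.3]]
```

```bash
python3 -m pendant '0 -0.005 0.04 0 0;0 -0.005 0.08 0 0;0 -0.005 0.11 0 0;0 -0.005 0.13 0 0;0 -0.005 0.13 0 0';python3 -c "
from h import *
unit()";  python3 -m pendant '0 0 0.02 0 0;0 0 0.04 0 0;0 0 0.06 0 0;0 0 0.08 0 0;0 0 0.08 0 0';python3 -c "
from h import *
unit()"; python3 -m pendant '0 0.025 0 0 0;0 0.05 0 0 0;0 0.075 0 0 0;0 0.1 0 0 0;0 0.125 0 0 0;0 0.14 0 0 0;0 0.14 0 0 0';python3 -c "
from h import *
unit();q=ptr();t=q[q[:,2]>.09];print(t.min(0),t.max(0),len(t))"
```

```text
time_s: 19.7
eef_pos: [0.4772, 0.1549, 0.1316]
orientation: [[-0.242, 0.97, -0.0], [0.97, 0.242, 0.0], [0.0, -0.0, -1.0]]
force: [-0.1, -0.6, -0.7]
finger_gap: 0.226
gripper_force: 59.4
t 19.70 TCP unit x -4.49 y 1.61 mm z 0.1316 F unit -0.2 -0.6 -0.7 ydir 13.98 z [-2.e-04  0.e+00 -1.e+00]
time_s: 20.32
eef_pos: [0.4772, 0.1549, 0.1268]
orientation: [[-0.242, 0.97, -0.0], [0.97, 0.242, 0.0], [0.0, -0.0, -1.0]]
force: [0.4, -0.6, -0.6]
finger_gap: 0.23
gripper_force: 59.4
t 20.32 TCP unit x -4.49 y 1.61 mm z 0.1268 F unit 0.3 -0.7 -0.6 ydir 13.98 z [-1.e-04  0.e+00 -1.e+00]
time_s: 21.2
eef_pos: [0.4848, 0.1568, 0.1264]
orientation: [[-0.242, 0.97, -0.002], [0.97, 0.242, -0.0], [0.0, -0.002, -1.0]]
force: [-4.5, -1.3, -2.8]
finger_gap: 0.228
gripper_force: 59.0
t 21.20 TCP unit x 3.38 y 1.63 mm z 0.1264 F unit -4.7 -0.1 -2.8 ydir 13.98 z [-1.6e-03 -2.0e-04 -1.0e+00]
ptr n 256 angle far -6.4 max r 0.06239334244212487
[-0.01092471  0.04663173  0.09013346] [-0.00344313  0.05061915  0.10404223] 141
```

```bash
python3 -m pendant '0 0.02 0 0 0;0 0.04 0 0 0;0 0.045 0 0 0;0 0.045 0 0 0';python3 -c "
from h import *
unit();q=ptr();t=q[q[:,2]>.09];print(t.min(0),t.max(0),len(t))"
```

```text
time_s: 21.75
eef_pos: [0.4873, 0.1573, 0.1264]
orientation: [[-0.242, 0.97, -0.002], [0.97, 0.242, -0.0], [0.0, -0.002, -1.0]]
force: [-5.6, -1.6, -2.5]
finger_gap: 0.221
gripper_force: 58.9
t 21.75 TCP unit x 5.93 y 1.55 mm z 0.1264 F unit -5.8 -0.2 -2.5 ydir 13.98 z [-1.7e-03 -4.0e-04 -1.0e+00]
ptr n 201 angle far -1.4 max r 0.061922282998157316
[-0.00468961  0.04636428  0.09068615] [0.00140674 0.05059698 0.10391883] 122
```

```bash
python3 -m pendant '0 0.007 0 0 0;0 0.012 0 0 0;0 0.012 0 0 0;0 -0.015 0 0 0;0 -0.015 0 0 0;0 -0.015 -0.1 0 0;0 -0.015 -0.2 0 0;0 -0.015 -0.25 0 0;0 -0.015 -0.25 0 0';python3 -c "
from h import *
unit();q=ptr();t=q[q[:,2]>.09];print(t.min(0),t.max(0),len(t))"
```

```text
time_s: 22.92
eef_pos: [0.4875, 0.1575, 0.1424]
orientation: [[-0.241, 0.97, 0.001], [0.97, 0.241, 0.0], [0.0, 0.001, -1.0]]
force: [-0.2, 0.2, -0.7]
finger_gap: 0.23
gripper_force: 59.4
t 22.93 TCP unit x 6.16 y 1.63 mm z 0.1424 F unit -0.2 0.2 -0.7 ydir 13.97 z [ 1.1e-03  3.0e-04 -1.0e+00]
ptr n 148 angle far -0.1 max r 0.06196050571826195
[-0.00306384  0.04671397  0.09244661] [0.00276731 0.05056265 0.10388878] 96
```

Pointer upright, within about 0.2 mm. Now I return the blade.

```bash
python3 -m pendant '0 0 -0.4 0 0;0 0 -0.8 0 0;0 0 -0.9 0 0;0 0 -0.9 0 0;0 0 -0.9 0 0'; python3 -c "
from h import *
q=ptr();t=q[q[:,2]>.09];print(t.min(0),t.max(0),len(t)) if len(t) else 0
rows([.5029,-.1987,.196],8)"
```

```text
time_s: 23.6
eef_pos: [0.4866, 0.1571, 0.1948]
orientation: [[-0.241, 0.97, -0.002], [0.97, 0.241, -0.0], [0.0, -0.002, -1.0]]
force: [0.1, -0.2, -0.6]
finger_gap: 0.228
gripper_force: 59.5
ptr n 79 angle far -0.2 max r 0.062300428306248073
[-0.00319237  0.04694458  0.09068587] [0.00278537 0.05040326 0.10423813] 53
t 23.65 tcp [0.4866 0.1571 0.1949] ydir 13.98 F [ 0.2  -0.52 -1.77] gap 0.221 -> rows [-5.821 -1.169 -0.018] turn 0.598
```

```bash
python3 -m pendant '-1 -0.2 0 0.1 0;-2 -0.4 0 0.2 0;-3 -0.6 0 0.3 0;-4 -0.8 0 0.4 0;-5 -1 0 0.5 0;-5.5 -1.1 0 0.6 0;-5.82 -1.17 0 0.6 0;-5.82 -1.17 0 0.6 0;-5.82 -1.17 0 0.6 0;-5.82 -1.17 0 0.6 0;-5.82 -1.17 0 0.6 0'
python3 - <<'E'
from h import *
s=sensors.state();i,z,K,M=snap('wrist','w5.png');P=cloud(z,K,M);X=P.reshape(-1,3)
m=(np.hypot(X[:,0]-.503,X[:,1]+.2)<.05)&(X[:,2]>.05)&(X[:,2]<.06)
r=cv2.minAreaRect((X[m,:2]*1000).astype(np.float32));print('block',r)
m=(np.hypot(X[:,0]-.503,X[:,1]+.2)<.015)&(X[:,2]<.045)
print('hole',m.sum(),X[m].min(0),X[m].max(0))
T=(X-s['eef_pos'])@np.array(s['orientation']);m=(abs(T[:,0])<.02)&(abs(T[:,1])<.02)&(T[:,2]>.03)&(T[:,2]<.066)
t=T[m];print('blade tool',t.min(0),t.max(0),np.median(t,0))
rows([.5029,-.1987,.15],8)
k=i[120:300,180:380];cv2.imwrite('pics/w5c.png',cv2.resize(k,None,fx=3,fy=3,interpolation=2))
E
```

```text
time_s: 25.02
eef_pos: [0.5036, -0.1973, 0.1961]
orientation: [[-0.141, 0.99, 0.0], [0.99, 0.141, 0.0], [-0.0, 0.0, -1.0]]
force: [-0.0, -0.1, -1.1]
finger_gap: 0.224
gripper_force: 59.5
block ((503.19573974609375, -199.82180786132812), (60.098812103271484, 60.313880920410156), 7.93208646774292)
hole 130 [ 0.49895866 -0.20824039  0.00332376] [ 0.5091628  -0.20373273  0.04430471]
blade tool [ 0.00290365 -0.00145515  0.0461399 ] [0.00386279 0.00195609 0.06205485] [0.00341988 0.00024231 0.05393606]
t 25.07 tcp [ 0.5035 -0.1977  0.1961] ydir 8.05 F [-0.48 -0.19 -1.32] gap 0.223 -> rows [-0.015 -0.012  0.768] turn 0.005
```

View pics/w5c.png

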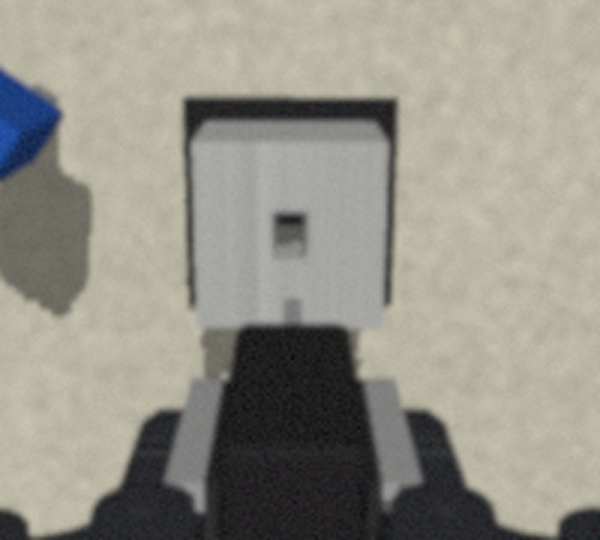

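The crop shows the block square-on, with the empty hole at (290,235) and the blade at (292,310) in line with it. I correct by about 1 mm and lower.

```bash
python3 -m pendant '-0.015 -0.012 0.3 0 0;-0.015 -0.012 0.6 0 0;-0.015 -0.012 0.9 0 0;-0.015 -0.012 1.1 0 0;-0.015 -0.012 1.25 0 0;-0.015 -0.012 1.35 0 0;-0.015 -0.012 1.42 0 0;-0.015 -0.012 1.42 0 0;-0.015 -0.012 1.42 0 0'; python3 -c "
from h import *
rows([.5029,-.1987,.072],8)"
```

```text
time_s: 26.2
eef_pos: [0.503, -0.1995, 0.1111]
orientation: [[-0.139, 0.99, 0.001], [0.99, 0.139, -0.0], [-0.0, 0.001, -1.0]]
force: [0.7, 0.4, -1.0]
finger_gap: 0.227
gripper_force: 59.5
t 26.2 tcp [ 0.503  -0.1995  0.1111] ydir 7.98 F [ 0.66  0.4  -0.95] gap 0.227 -> rows [ 0.014 -0.     0.652] turn -0.002
```

```bash
python3 -m pendant '0.01 0 0.1 0 0;0.01 0 0.2 0 0;0.01 0 0.3 0 0;0.01 0 0.4 0 0;0.01 0 0.5 0 0;0.01 0 0.57 0 0;0.01 0 0.62 0 0;0.01 0 0.645 0 0;0.01 0 0.645 0 0;0.01 0 0.645 0 0'; python3 -c "
from h import *
rows([.5029,-.1987,.071],8)"
```

```text
time_s: 27.45
eef_pos: [0.5028, -0.1989, 0.0722]
orientation: [[-0.139, 0.99, 0.0], [0.99, 0.139, -0.0], [-0.0, 0.0, -1.0]]
force: [-0.3, 0.8, -0.7]
finger_gap: 0.227
gripper_force: 59.5
t 27.45 tcp [ 0.5028 -0.1989  0.0722] ydir 7.98 F [-0.28  0.84 -0.71] gap 0.227 -> rows [0.003 0.002 0.02 ] turn -0.002
```

Inside the hole and about 1 mm above seated. I release and rise.

```bash
python3 -m pendant '0 0 0.015 0 0;0 0 0.015 0 0;0 0 0.015 0 25;0 0 0.015 0 35;0 0 0.015 0 50;0 0 0.015 0 50;0 0 0.015 0 50;0 0 -0.4 0 50;0 0 -1 0 50;0 0 -1.8 0 50;0 0 -2.6 0 50;0 0 -2.6 0 50'
python3 -m pendant '0 0 0 0 50;0 0 0 0 50;0 0 0 0 50'
python3 - <<'E'
from h import *
unit();i,z,K,M=snap('wrist');X=cloud(z,K,M).reshape(-1,3)
for lo,hi,n in((.05,.06,'block'),(.098,.112,'handle')):
    m=(np.hypot(X[:,0]-.502,X[:,1]+.2)<0.06)&(X[:,2]>lo)&(X[:,2]<hi)
    print(n,m.sum(),cv2.minAreaRect((X[m,:2]*1000).astype(np.float32)),np.median(X[m],0))
i,z,K,M=snap('scene','end.png')
P=cloud(z,K,M).reshape(-1,3);u=np.c_[(P[:,:2]-C)@RU.T,P[:,2]]
t=u[(abs(u[:,0])<.03)&(u[:,1]>.043)&(u[:,1]<.056)&(u[:,2]>.09)];print(len(t),t.min(0),t.max(0))
E
```

```text
time_s: 28.95
eef_pos: [0.5048, -0.1993, 0.2325]
orientation: [[-0.139, 0.99, 0.007], [0.99, 0.139, -0.003], [-0.004, 0.007, -1.0]]
force: [-0.5, 0.3, -0.4]
finger_gap: 0.503
gripper_force: 0.0
time_s: 29.32
eef_pos: [0.5022, -0.1987, 0.2269]
orientation: [[-0.139, 0.99, -0.002], [0.99, 0.139, 0.001], [0.001, -0.002, -1.0]]
force: [-0.6, -0.9, -0.6]
finger_gap: 0.502
gripper_force: 0.0
t 29.32 TCP unit x -65.78 y -347.52 mm z 0.2269 F unit -0.8 -0.8 -0.6 ydir 7.98 z [-1.7e-03  9.0e-04 -1.0e+00]
block 2390 ((503.1796569824219, -199.87033081054688), (60.056602478027344, 59.807655334472656), 7.905105113983154) [ 0.50069746 -0.19264749  0.05372305]
handle 771 ((502.91729736328125, -200.0147705078125), (19.714094161987305, 30.326980590820312), 7.666797637939453) [ 0.50277464 -0.19912483  0.10345587]
21 [-0.00505651  0.0447492   0.09052522] [0.00195067 0.05045654 0.10473904]
```

View pics/end.png

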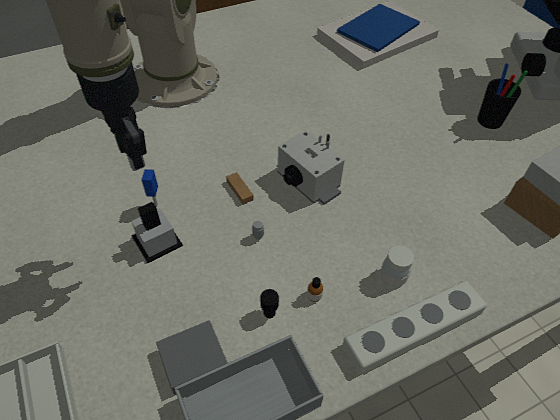

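The black tool is seated in the block at (150,216), with its handle top at the same height as at the start. The pointer stands between the posts at (324,141), and everything else is where it was.

```bash
python3 -c "
from station import ticket
print(ticket.hand_in())"
```

```text
the job is handed in; nothing more can be done
None
```

The job is handed in, though no verdict came back: the pointer stands upright between the posts (within about 2 mm of the mark), the blade is back home in its holder and released, forces read between pushes stayed under about 8 N, nothing else moved in the final view, and it took about 29 s.

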